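# Open the catch, lid the pot, lift off the cover

## Robot

A 6-joint arm with a two-finger parallel gripper is mounted at the origin on the work surface. World frame = base frame: x ahead of the robot, y to its left, z up, the work surface at z = 0. Lengths are in mm, angles in rad, forces in N, time in s.
With the tool pointing down it reaches from about 275 to 725 mm from the base axis. Payload 5.6 kg.
Tool frame: the origin (TCP) lies midway between the tips of the shut fingers; the grasp point (between the pads) lies 19 mm behind it (grip_point_offset is the distance from the TCP to the grasp point, in mm); z points along the fingers, y is the line along which they close (so a half turn about z gives the same grasp; the last joint's range is limited). The gripper opens to 85 mm and grips with 20 to 120 N. Pads are 22 mm wide; open, the fingers measure 114 mm over their backs; the gripper's body (76 mm by 85 mm) begins 54 mm behind the grasp point. The pads swing forward as they close: fully open they stand 13 mm farther back than shut.
Start: joints at [1.411, 0.255, 0.108, 0, -1.424, -0.285], TCP at [236.626, 496.489, 231.283] pointing down, gripper open.
Joint ranges: [-2.95, 2.95], [-1.21, 1.97], [-1.09, 1.5], [-2.87, 1.71], [-2.94, -0.07], [-3.05, 3.05]. Speed limits (rad/s): [2.57, 2.57, 3.14, 3.14, 3.14, 3.14].

## Interface

Orientations are given as a rotation vector (axis times angle).
In Python, from station import sense, get_image, hand_in, boxes_of, trace, grip_point_offset gives the robot as it stands. The module is installed in compiled form; this text tells all that it offers.
- The arm moves only by the shell command python3 -m jog 'ROWS'. ROWS is JSON, a list of rows, each a list of 3 entries, a list of its own where there are three numbers: the opening, from 0 (shut) to 1 (fully open), then the shift along the tool's x, y, z in units of 30 mm (1.0 is 30 mm), then the turn about the tool's z in units of 5 degrees (1.0 is 5 degrees). In form: [[hand, [x, y, z], yaw], ...]. A call has 1 to 20 rows; each row shifts and turns the commanded pose from where the row before left it, along the tool's axes as they then stand; what a row does not reach is not made up. A row lasts 1/12 s, in which the tool goes at most 41.7 mm and 7.16 degrees, less where a joint would pass 70% of its speed; a pose out of reach is approached as far as the arm can. A call is refused whole if a number of a shift passes 1 or a number of a turn 1, either way. A call with a gripper value outside its range is refused whole. The fingers move at their own pace and stop on an object; the grip force is fixed at half the most. Time passes only in rows, so rows that do not move let the fingers close. It gives the time, the measured TCP pose, the force, the opening and the grip force at its end, in the units of the state.
- sense(): the state, without advancing time (a new reading comes with each control period).
- get_image(name): name is "scene" or "side" or "wrist"; returns a dict with "image" (420x560x3 uint8, blue, green, red), "fx", "fy", "cx", "cy" (pixels), "R" (3x3) and "t" (3): a world point X has camera coordinates R X + t. Camera axes: x right, y down, z forward; pixel columns grow to the right and rows downward; lengths in mm; the calibration is good to about 2 mm. A picture is of the moment at which its call begins. There is no depth.
- hand_in(): hands the job in; it is judged then, once.
Trained networks look in a picture, given as the dict that the camera call returned (one of the last four; its "shot" number tells which), for a name from the list of things; names that differ only in an ending like _2 or _b are one class to them, and where a whole thing is asked for, a point or a joint stands for the part that bears it (a point fixed in the world has none). Each returns a list of dicts, best first, with "score" (0 to 1); they miss things now and then, are a little off and sometimes report something else, mostly with a low value. They report only what shows in the picture. A call takes as long as a camera call.
- boxes_of(target, picture): "uv" ([column, row] in pixels, amid what is visible of it).
- trace(target, picture): "mask" (420x560 bool, what is visible of it) and "uv" ([column, row] in pixels, amid what is visible of it).
The state is a dict: "t": time; "joint_positions": joint angles; "qd": joint speeds; "joint_torque": joint torques, N m; "eef_pos": TCP position; "eef_rot": TCP orientation; "wrist_force": force on the tool from outside, world axes, zero at the start; "wrist_torque": the same for the moment, N m; "width": finger opening in mm; "finger_force": force on a finger pad.
Only numpy, scipy, OpenCV 4.12 (cv2) and the standard library are available. Lean on these libraries where they do the work, as an engineer would, in place of code of your own. Each camera call takes 0.05 s, during which the arm holds its last target. There are 200 camera calls.

## Task

Push the pad of the pot's sprung catch down until it clicks and stays down by itself, so its hook is swung clear. Then carry the nested double lid as one, by the black knob of the inner lid, and lower it gently into the mouth of the pot until it is fully seated and level. Let go of the knob, take the outer lid by its collar and lift it alone, level, until it is well clear above the knob, leaving the inner lid seated; finish while still holding the outer lid up there, and leave the bottles and mills beside the work where they stand.

Things in the scene. Friction and masses are not known exactly. Their poses are not given: they have to be found in the camera images.
- pot: Fixed counter-top pot: aluminium box 170 x 170 mm, 46 mm high, from which a round steel pot rises, 124 mm outside, mouth 112 mm, rim 80 mm above the work surface. Origin under its centre on the work surface; z up; +y points from its centre to the catch.
- pot_mouth (a point): Centre of the pot's mouth, level with the top of the rim (80 mm above the work surface). The inner lid is seated when its origin is 12 mm below this point.
- catch (a joint): Angle (rad) of the sprung catch, a dark rocker at the pot's side. 0 = at rest: pad up, hook over the pot's mouth so that no lid goes on. Pressing the pad down increases it; the spring pushes back with at most about 7 N at the pad; let go before 0.48 it springs back, past 0.5 it snaps on to its stop at 0.70 and stays there by itself, pad down, hook swung clear.
- catch_pad (a point): Centre of the top face of the catch's rubber pad, 36 x 34 mm, pressed from above; y axis outward along the pad. At rest 104 mm above the work surface, 151 mm from the pot's centre, face sloping 0.5 rad down towards the pot; at the stop 63 mm above the surface, 161 mm from the centre, sloping 0.2 rad outward.
- catch_hook (a point): Tip of the catch's 24 mm wide hook, on its centre line. At rest 61 mm from the pot's centre and 94 mm above the work surface, over the mouth; with the catch at its stop about 85 mm from the centre; the hook then stands up to 115 mm above the surface.
- board: Fixed white cutting board 200 x 200 mm, 10 mm thick, on which the nested lids stand at the start. Origin under its centre.
- inner_lid: Inner steel lid, loose, 0.22 kg. Origin: centre of its underside, z up. Plug 104 mm in diameter, 0 to 12 mm up (5 mm chamfer below), goes into the mouth; flange 124 mm, 12 to 18 mm up, rests on the rim; black round knob 22 mm, 18 to 69 mm up, stands through the outer lid's hole, its top 24 mm above the collar. Lifting the knob brings both lids: the outer one lies on the flange.
- outer_lid: Outer steel lid, loose, 0.18 kg: disc 140 mm in diameter, 3 mm thick, with a 5 mm skirt down round its edge. Origin: centre of the disc's underside, z up; nested, 18 mm above the inner lid's origin. On it a round dark collar, 46 mm outside, 3 to 27 mm above the origin, with a 30 mm hole for the inner lid's knob. Lifting the collar takes the outer lid alone.
- pepper_mill: Bystander: turned dark wooden mill, 46 mm in diameter, 120 mm high, origin under its centre.
- shaker: Bystander: plain copper shaker, 50 mm in diameter, 110 mm high, origin under its centre.
- oil_bottle: Bystander: green glass bottle, 50 mm in diameter, 130 mm high, origin under its centre.

How it is judged (in metres and radians):
On the way, in this order (a step that is already met when the one before it is completed fails the run):
1. the catch is pressed past its click and stays down with the robot off it (value of joint catch above 0.62 rad and contact force between each of the arm, the fingers and catch below 0.2 N), for 0.2 s.
2. the nested lids are seated together in the pot, the knob let go (value of joint catch above 0.62 rad and horizontal distance between inner_lid and pot_mouth below 0.007 m and z of inner_lid in the frame of pot_mouth between -0.017 and -0.008 m and angle between inner_lid's own z axis and vertical below 0.06 rad and z of outer_lid in the frame of inner_lid below 0.022 m and contact force between the fingers and inner_lid below 0.2 N), for 0.2 s.
At the end, for the whole second after the job is handed in: Catch down (above 0.62 rad); inner lid seated in the pot (within 7 mm of its axis, flange on rim, tilt under 0.06 rad), not touched; outer lid held still by the fingers, tilt under 0.25 rad, its origin over 85 mm above the inner lid's origin, touching neither inner lid nor pot (value of joint catch above 0.62 rad and horizontal distance between inner_lid and pot_mouth below 0.007 m and z of inner_lid in the frame of pot_mouth between -0.017 and -0.008 m and angle between inner_lid's own z axis and vertical below 0.06 rad and z of outer_lid in the frame of inner_lid above 0.085 m and angle between outer_lid's own z axis and vertical below 0.25 rad and contact force between the fingers and outer_lid above 1 N and contact force between outer_lid and inner_lid below 0.1 N and contact force between outer_lid and pot below 0.1 N and contact force between the fingers and inner_lid below 0.2 N and linear speed of outer_lid below 0.03 m/s); the arm keeps its last pose, push and grip.
It fails at once if the two lids are parted while the inner lid is not seated in the pot (not (z of outer_lid in the frame of inner_lid between 0.005 and 0.028 m) and not (horizontal distance between inner_lid and pot_mouth below 0.007 m and z of inner_lid in the frame of pot_mouth between -0.017 and -0.008 m and angle between inner_lid's own z axis and vertical below 0.06 rad)).
It fails at once if the lids are dropped into the pot instead of lowered (horizontal distance between inner_lid and pot_mouth below 0.03 m and z of inner_lid in the frame of pot_mouth below 0.03 m and linear speed of inner_lid above 0.45 m/s).
It fails at once if a bystander is pushed or knocked over (distance of any of pepper_mill, shaker, oil_bottle from where it was at the start of the episode above 0.025 m or angle between any of pepper_mill, shaker, oil_bottle's own z axis and vertical above 0.4 rad).
It also fails if it takes over 72 s, if anything falls off the work surface, if the arm or the gripper's body presses on something with over 40 N, if the wrist force passes 120 N, or if a joint passes its speed limit or range.

## Working session

There is one attempt and no reset: what is moved stays moved. The work goes in short steps, Python scripts to look and compute and a shell command to move; the robot and the scene stay as the last step left them, time stands still between calls to the robot, and variables do not carry over. Pictures are saved under pics/ and viewed, at most 10 in all, crops included, and the job is handed in when it is done.

```bash
mkdir -p pics; cat > h.py <<'E'
import numpy as np, cv2
from station import *
def ray(p,uv):
    R=np.array(p["R"]);t=np.array(p["t"]);c=-R.T@t
    d=R.T@np.array([(uv[0]-p["cx"])/p["fx"],(uv[1]-p["cy"])/p["fy"],1]);return c,d
def atz(p,uv,z):
    c,d=ray(p,uv);return c+d*(z-c[2])/d[2]
def tri(obs):
    A=np.zeros((3,3));b=np.zeros(3)
    for p,uv in obs:
        c,d=ray(p,uv);d=d/np.linalg.norm(d);M=np.eye(3)-np.outer(d,d);A+=M;b+=M@c
    return np.linalg.solve(A,b)
def proj(p,X):
    q=np.array(p["R"])@np.array(X)+np.array(p["t"]);return np.array([p["fx"]*q[0]/q[2]+p["cx"],p["fy"]*q[1]/q[2]+p["cy"]])
E
python3 - <<'E'
from h import *
np.set_printoptions(precision=1,suppress=True)
s=sense();print(s["eef_pos"],s["eef_rot"],s["width"])
P={n:get_image(n) for n in("scene","side","wrist")}
cv2.imwrite("pics/a.png",P["scene"]["image"]);cv2.imwrite("pics/b.png",P["side"]["image"])
for n in P:print(n,"cam",ray(P[n],(0,0))[0])
for n in["pot","catch","catch_pad","catch_hook","board","inner_lid","outer_lid","pepper_mill","shaker","oil_bottle","pot_mouth"]:
  for k in P:
    try:
      for r in trace(n,P[k])[:2]:
        ys,xs=np.where(r["mask"]);print(n,k,round(r["score"],2),np.array(r["uv"]),xs.min(),xs.max(),ys.min(),ys.max(),len(xs))
    except Exception as e:print(n,k,e)
E
```

```text
[236.4 496.1 230.4] [ 3.1 -0.7 -0. ] 85.45050956349094
scene cam [986.9 401.3 799.2]
side cam [ 456.5 -430.3  645.2]
wrist cam [299.2 467.  372.8]
pot scene 0.84 [251.1 135.8] 192 322 93 178 6351
pot side 0.69 [229.1 362.1] 156 314 253 419 14674
catch scene 0.83 [292.4 125.6] 270 322 116 139 674
catch side 0.91 [188.3 284.2] 167 214 252 316 1316
catch_pad scene 0.74 [297.4 131.4] 270 321 117 138 549
catch_pad side 0.84 [187.5 287.5] 167 215 253 317 1396
catch_hook scene 0.72 [290.8 128.2] 269 322 116 138 648
catch_hook side 0.94 [191.7 284.1] 167 216 253 316 1368
board scene 0.84 [362.  244.2] 311 448 178 298 5859
board side 0.62 [199.7 219.3] 135 260 161 258 4740
inner_lid scene 0.67 [396.6 224.3] 388 402 210 229 217
inner_lid side 0.69 [188.3 177.5] 181 194 170 187 204
outer_lid scene 0.72 [391.1 235.5] 353 430 200 264 3776
outer_lid side 0.56 [189.6 192.5] 155 225 168 219 2693
shaker scene 0.64 [128.7 204.9] 108 147 179 232 1436
shaker scene 0.23 [294.7 128.6] 270 321 116 138 603
shaker side 0.61 [426.2 308.6] 403 450 281 343 2044
oil_bottle scene 0.85 [205.1 255.4] 185 218 223 279 1351
oil_bottle side 0.83 [365.6 230.3] 348 379 197 259 1429
pot_mouth scene 0.56 [252.9 131.5] 192 322 94 178 6307
```

View pics/a.png

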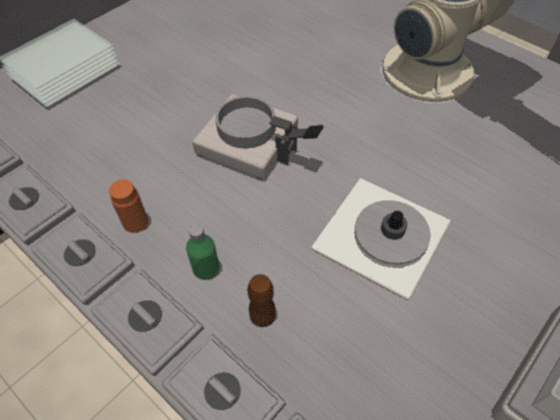

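View pics/b.png

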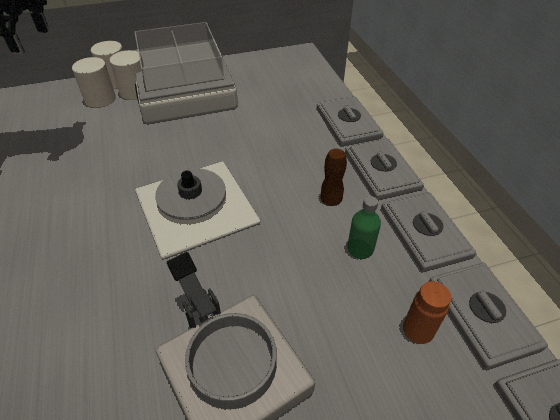

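The scene shows the pot's mouth near (246,113), its catch pad at (313,131), and the lid knob at (397,215) on the board. In the side view the mouth is near (231,356), the pad at (181,266) and the knob at (187,177). The three bystanders stand on the +x side.

```bash
python3 - <<'E'
from h import *
from scipy.optimize import minimize
np.set_printoptions(precision=1,suppress=True)
a=get_image("scene");b=get_image("side")
print("mouth",tri([(a,(246,113)),(b,(231,357))]),"pad",tri([(a,(313,131)),(b,(181,266))]),"knobtop",tri([(a,(397,213)),(b,(187,173))]))
# outer lid silhouette fit: disc r70 at z=10+18+3
ma=trace("outer_lid",a)[0]["mask"];mb=trace("outer_lid",b)[0]["mask"]
th=np.linspace(0,2*np.pi,60)
def circ(p,c,r,z):return np.array([proj(p,(c[0]+r*np.cos(q),c[1]+r*np.sin(q),z)) for q in th])
def bb(P):return np.r_[P.min(0),P.max(0)]
for p,m in((a,ma),(b,mb)):
    ys,xs=np.where(m);t=np.array([xs.min(),ys.min(),xs.max(),ys.max()])
    w=np.array([1,0 ,1,1]) # upper side hidden by knob
    f=lambda c:(w*(bb(circ(p,c,70,29))-t)**2).sum()
    c0=atz(p,((t[0]+t[2])/2,(t[1]+t[3])/2),29)[:2]
    r=minimize(f,c0,method="Nelder-Mead");print("lid",r.x,r.fun)
for n in["pepper_mill","shaker","oil_bottle"]:
    try:
        print(n,tri([(p,trace(n,p)[0]["uv"]) for p in(a,b)]))
    except Exception as e:print(n,e)
print("pm",tri([(a,(262,298)),(b,(334,177))]))
# draw guesses
m=tri([(a,(246,113)),(b,(231,357))])
o=[]
for p,(x0,y0) in((a,(180,80)),(b,(120,240))):
    im=p["image"].copy()
    big=cv2.resize(im[y0:y0+180,x0:x0+200],None,fx=2,fy=3*2/3,interpolation=cv2.INTER_CUBIC)
    for r,col in((62,(0,255,0)),(56,(0,0,255))):
        P=(circ(p,m[:2],r,80)-[x0,y0])*2
        cv2.polylines(big,[P.astype(int)],True,col,1)
    o.append(big)
cv2.imwrite("pics/c.png",np.hstack(o))
E
```

```text
mouth [ 467.1 -168.1   80.1] pad [428.6 -17.2 101.5] knobtop [470.3 211.9  81.8]
lid [471.5 212.4] 0.30427205584939887
lid [468.1 211.3] 1.2773179511010477
pepper_mill [744.8 141.2  56. ]
shaker [ 772.4 -173.    52.5]
oil_bottle [749.9   0.   54.6]
pm [744.6 138.   61.7]
```

View pics/c.png

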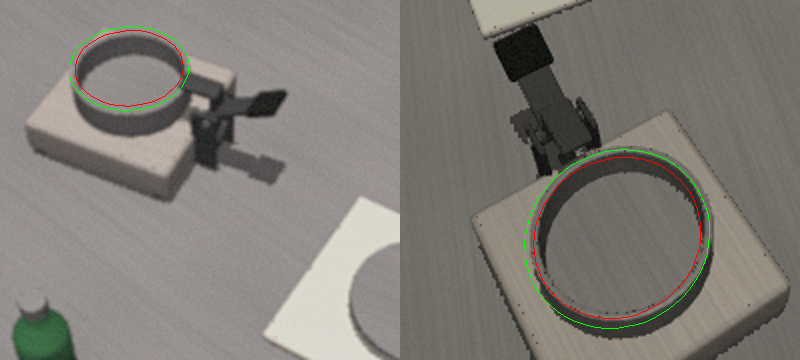

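```bash
cat >> h.py <<'E'
from scipy.spatial.transform import Rotation as Ro
np.set_printoptions(precision=2,suppress=True)
def go(X):
    s=sense();R=Ro.from_rotvec(s["eef_rot"]).as_matrix()
    d=R.T@(np.array(X)-s["eef_pos"])
    print("t",round(s["t"],2),"pos",np.array(s["eef_pos"]),"yang",np.degrees(np.arctan2(R[1,1],R[0,1])),"zax",R[:,2],"units",d/30,"w",s["width"],"F",np.array(s["wrist_force"]),"j6",s["joint_positions"][5])
E
python3 -c "
from h import *
go([429,-20,180])"
```

```text
t 2.3 pos [236.62 496.49 231.27] yang -115.48504680654246 zax [-0. -0. -1.] units [13.2  12.78  1.71] w 85.31767113051534 F [0.33 0.45 0.36] j6 -0.2846167435099146
```

```bash
python3 -m jog '[[0,[0.4,0.4,0],0],[0,[0.7,0.7,0],0],[0,[0.8,0.78,0.1],0],[0,[0.8,0.78,0.1],0],[0,[0.8,0.78,0.1],0],[0,[0.8,0.78,0.1],0],[0,[0.8,0.78,0.1],0],[0,[0.8,0.78,0.1],0],[0,[0.8,0.78,0.1],0],[0,[0.8,0.78,0.1],0],[0,[0.8,0.78,0.1],0],[0,[0.8,0.78,0.1],0],[0,[0.8,0.78,0.1],0],[0,[0.8,0.78,0.1],0],[0,[0.8,0.78,0.1],0],[0,[0.8,0.78,0.1],0],[0,[0.5,0.45,0],0],[0,[0.3,0.2,0],0],[0,[0,0,0],0]]'
python3 - <<'E'
from h import *
go([429,-20,180])
P={n:get_image(n) for n in("scene","side","wrist")}
w=P["wrist"]
for n in("catch_pad","catch","pot_mouth","pot"):
  for r in trace(n,w)[:1]: print(n,r["score"],r["uv"])
im=w["image"].copy()
for X,c in(((429,-20,104),(0,255,0)),((467,-168,80),(0,0,255))):
    cv2.circle(im,tuple(proj(w,X).astype(int)),3,c,-1)
    print(proj(w,X))
for r in(56,62):
    pts=np.array([proj(w,(467+r*np.cos(q),-168+r*np.sin(q),80)) for q in np.linspace(0,6.28,60)])
    cv2.polylines(im,[pts.astype(int)],True,(0,0,255),1)
cv2.imwrite("pics/d.png",im)
E
```

```text
t: 3.88
eef_pos: [428.4, -17.5, 189.2]
eef_rot: [3.063, -0.697, -0.0]
wrist_force: [0.3, 0.2, -0.3]
width: 0.0
finger_force: 0.0
t 3.88 pos [428.43 -17.49 189.16] yang -115.65117640969402 zax [-0. -0. -1.] units [0.05 0.07 0.31] w 0.04803052965660039 F [ 0.31  0.23 -0.35] j6 0.7949210329367218
catch_pad 0.65 [318.4, 169.4]
catch 0.87 [316.4, 168.3]
pot_mouth 0.67 [408.0, 85.4]
pot 0.68 [405.5, 86.3]
[284.47 210.49]
[472.72  48.35]
```

View pics/d.png

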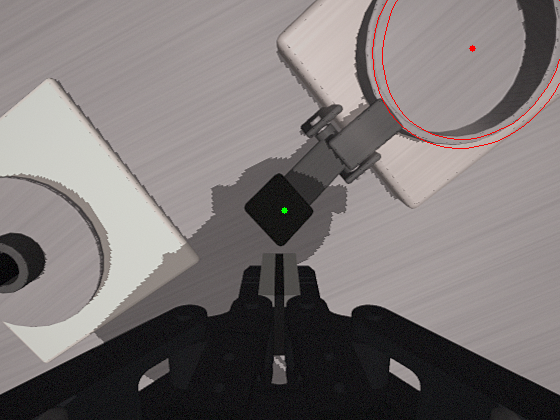

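The wrist view shows the pad at (279,210), within 2 mm of my estimate, straight below the fingers. I'll press now.

```bash
python3 -m jog '[[0,[0,0,0.7],0],[0,[0,0,0.8],0],[0,[0,0,0.8],0],[0,[0,0,0.4],0],[0,[0,0,0.2],0],[0,[0,0,0.2],0],[0,[0,0,0.2],0],[0,[0,0,0.2],0],[0,[0,0,0.2],0],[0,[0,0,0.2],0],[0,[0,0,0.1],0],[0,[0,0,0],0]]'
```

```text
t: 5.23
eef_pos: [427.0, -16.0, 68.3]
eef_rot: [3.063, -0.693, -0.003]
wrist_force: [0.9, -1.3, 0.2]
width: 0.1
finger_force: 0.0
```

```bash
python3 -m jog '[[0,[0,0,-0.3],0],[0,[0,0,-0.6],0],[0,[0,0,-0.8],0.5],[0,[0,0,-0.8],1],[0,[0,0,-0.8],1],[0,[0,0,-0.8],1],[0.6,[0,0,-0.4],1],[0.6,[0,0,0],1],[0.6,[0,0,0],1],[0.6,[0,0,0],1],[0.6,[0,0,0],1],[0.6,[0,0,0],1],[0.6,[0,0,0],0.5],[0.6,[0,0,0],0]]'
python3 - <<'E'
from h import *
go([470,212,190])
go([467,-168,190])
a=get_image("scene")
cv2.imwrite("pics/e.png",cv2.resize(a["image"][60:210,160:360],None,fx=3,fy=3))
E
```

```text
t: 6.4
eef_pos: [427.9, -15.9, 205.3]
eef_rot: [-2.482, 1.924, -0.001]
wrist_force: [-0.6, 0.4, 0.7]
width: 51.4
finger_force: 0.0
t 6.4 pos [427.93 -15.86 205.29] yang -165.57334148892787 zax [ 0.  0. -1.] units [-7.01 -3.25  0.51] w 51.435155823730504 F [-0.58  0.45  0.65] j6 -0.08040161716300123
t 6.4 pos [427.93 -15.86 205.29] yang -165.57334148892787 zax [ 0.  0. -1.] units [5.24 0.   0.51] w 51.435155823730504 F [-0.58  0.45  0.65] j6 -0.08040161716300123
```

View pics/e.png

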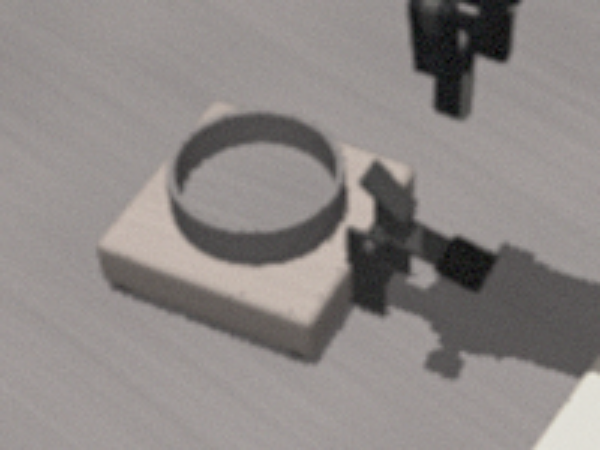

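The catch is latched: the pad is down at (470,260) in the crop and the hook stands clear at (385,190). Next I'll shift so the wrist camera looks straight into the pot.

```bash
python3 -m jog '[[1,[0.5,0,0],0],[1,[0.8,0,0],0],[1,[0.8,0,0],0],[1,[0.4,0,0],0],[1,[0,0,0],0]]'
cat >> h.py <<'E'
from scipy.optimize import least_squares
def fitcirc(p,c0,r,z,win=9,sign=0):
    """fit the horizontal circle to the strongest edges near its projection"""
    g=cv2.GaussianBlur(cv2.cvtColor(p["image"],cv2.COLOR_BGR2GRAY).astype(np.float32),(0,0),1)
    c=np.array(c0,float)
    for it in range(6):
        pts=[];E=[]
        for q in np.linspace(0,2*np.pi,90,endpoint=False):
            n=np.array([np.cos(q),np.sin(q)])
            rr=np.arange(r-win,r+win,.5)
            uv=np.array([proj(p,(*(c+n*k),z)) for k in rr])
            if uv.min()<2 or (uv[:,0].max()>557) or (uv[:,1].max()>417):continue
            v=cv2.remap(g,uv[:,0].astype(np.float32).reshape(-1,1),uv[:,1].astype(np.float32).reshape(-1,1),1).ravel()
            d=np.gradient(v);d=d*sign if sign else abs(d)
            i=d.argmax()
            if d[i]>3:pts.append(c+n*rr[i])
        pts=np.array(pts)
        f=lambda x:np.linalg.norm(pts-x[:2],axis=1)-x[2]
        s=least_squares(f,[*c,r],loss="soft_l1",f_scale=1.);c=s.x[:2]
        win=max(4,win-2)
    return s.x,len(pts),np.median(abs(s.fun))
E
python3 - <<'E'
from h import *
go([467,-168,190])
w=get_image("wrist")
im=w["image"].copy()
for r,s in((62,0),(56,0),(62,1),(56,-1),(62,-1),(56,1)):
    x,n,e=fitcirc(w,(467,-168),r,80,12,s);print(r,s,x,n,e)
for r in(56,62):
    pts=np.array([proj(w,(467+r*np.cos(q),-168+r*np.sin(q),80)) for q in np.linspace(0,6.28,60)])
    cv2.polylines(im,[pts.astype(int)],True,(0,0,255),1)
cv2.imwrite("pics/f.png",im)
E
```

```text
t: 6.87
eef_pos: [446.9, -90.1, 204.6]
eef_rot: [2.483, -1.924, 0.001]
wrist_force: [0.4, 0.3, 0.1]
width: 85.3
finger_force: 0.0
t 6.87 pos [446.94 -90.11 204.58] yang -165.52251748301668 zax [-0. -0. -1.] units [2.68 0.   0.49] w 85.33250400557161 F [0.43 0.33 0.06] j6 0.10545177947901167
62 0 [ 471.14 -164.07   61.37] 72 0.14955658111366787
56 0 [ 471.17 -164.09   55.99] 76 0.014104139604324217
62 1 [ 471.1  -164.03   61.38] 70 0.11820264973335526
56 -1 [ 471.26 -164.17   59.25] 65 0.26496746387281433
62 -1 [ 457.01 -164.27   60.97] 47 1.2977253709222865
56 1 [ 471.11 -164.08   56.  ] 76 0.007335684760167993
```

View pics/f.png

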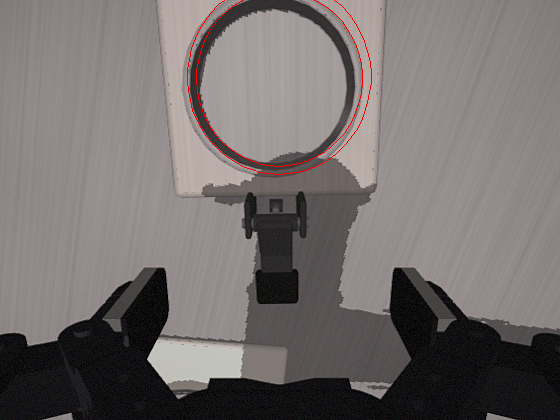

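The wrist view shows the rim circle cleanly, and the fit puts the mouth at (471.1, -164.1) with r = 56.0. I'll take the same relative view of the lids so that any camera bias cancels.

```bash
python3 -m jog '[[1,[-0.5,-0.1,0],0],[1,[-0.8,-0.2,0],0],[1,[-1,-0.25,0],0],[1,[-1,-0.25,0],0],[1,[-1,-0.25,0],0],[1,[-1,-0.25,0],0],[1,[-1,-0.25,0],0],[1,[-1,-0.25,0],0],[1,[-1,-0.25,0],0],[1,[-1,-0.25,0],0],[1,[-1,-0.25,0],0],[1,[-0.8,-0.25,0],0],[1,[-0.6,-0.2,0],0],[1,[-0.3,-0.2,0],0],[1,[0,-0.1,0],0],[1,[0,0,0],0]]'
python3 - <<'E'
from h import *
w=get_image("wrist");go([470,212,190])
for r,z in((70,31),(23,55),(11,79)):
  for s in(0,1,-1):
    try:print(r,z,s,*fitcirc(w,(470,212),r,z,8,s))
    except Exception as e:print(r,e)
cv2.imwrite("pics/g.png",w["image"])
E
```

```text
t: 8.25
eef_pos: [452.2, 285.4, 204.2]
eef_rot: [2.485, -1.921, 0.0]
wrist_force: [-0.4, 0.9, 0.2]
width: 85.4
finger_force: 0.0
t 8.3 pos [452.12 284.7  204.31] yang -165.46078410721586 zax [-0. -0. -1.] units [2.5  0.03 0.48] w 85.5859772332576 F [-0.66 -0.98 -0.53] j6 -0.6014303467142225
70 31 0 [470.97 213.15  69.47] 78 0.038221799027368775
70 31 1 [470.98 213.13  69.45] 77 0.05273465161936031
70 operands could not be broadcast together with shapes (0,) (2,) 
23 55 0 [470.95 213.24  22.59] 90 0.09766388392293379
23 55 1 [470.93 213.26  22.58] 90 0.09742650177156698
23 55 -1 [472.69 212.91  21.88] 3 1.0658141036401503e-14
11 79 0 [470.22 213.28  10.43] 90 0.1459342289083203
11 79 1 [470.11 213.47  10.4 ] 90 0.11894090637197241
11 79 -1 [470.38 213.87  12.46] 90 0.04401590673072242
```

View pics/g.png

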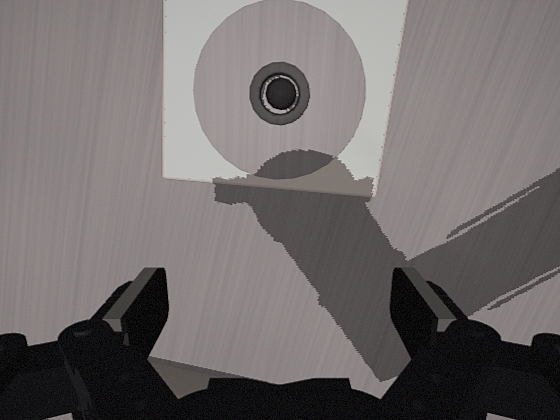

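The wrist view shows the lid disc, collar and knob concentric near (281,94). All three fits agree, with the knob at about (470.3, 213.3).

```bash
python3 -m jog '[[0.6,[0.4,0,0],0],[0.6,[0.8,0,0],0],[0.6,[0.8,0,0],0],[0.6,[0.36,0,0],0],[0.6,[0.1,0,0.3],0],[0.6,[0,0,0.7],0],[0.6,[0,0,0.9],0],[0.6,[0,0,0.9],0],[0.6,[0,0,0.7],0],[0.6,[0,0,0.5],0],[0.6,[0,0,0.3],0],[0.6,[0,0,0],0],[0.6,[0,0,0],0]]'
python3 -c "
from h import *
go([470.3,213.3,58])"
```

```text
t: 9.38
eef_pos: [470.9, 213.5, 75.5]
eef_rot: [2.484, -1.923, 0.0]
wrist_force: [0.1, -0.7, 0.4]
width: 51.1
finger_force: 0.0
t 9.38 pos [470.85 213.47  75.47] yang -165.48122515528289 zax [ 0. -0. -1.] units [0.   0.02 0.58] w 51.09773360886852 F [ 0.15 -0.74  0.36] j6 -0.47591152757058053
```

```bash
python3 -m jog '[[0.6,[0,0,0.3],0],[0.6,[0,0,0.25],0],[0.6,[0,0,0],0],[0,[0,0,0],0],[0,[0,0,0],0],[0,[0,0,0],0],[0,[0,0,0],0],[0,[0,0,0],0],[0,[0,0,0],0],[0,[0,0,0],0]]'
```

```text
t: 10.22
eef_pos: [470.7, 213.6, 59.2]
eef_rot: [-2.484, 1.923, -0.0]
wrist_force: [-3.3, -0.0, 6.0]
width: 20.1
finger_force: 58.7
```

```bash
python3 -m jog '[[0,[0,0,-0.1],0],[0,[0,0,-0.2],0],[0,[0,0,-0.3],0],[0,[0,0,-0.4],0],[0,[0,0,-0.5],0],[0,[0,0,-0.6],0],[0,[0,0,-0.6],0],[0,[0,0,-0.6],0],[0,[0,0,-0.6],0],[0,[0,0,-0.4],0],[0,[0,0,-0.3],0],[0,[0,0,-0.1],0],[0,[0,0,0],0],[0,[0,0,0],0]]'
python3 - <<'E'
from h import *
go([471.1,-164.1,200])
w=get_image("wrist");a=get_image("side")
cv2.imwrite("pics/i.png",np.hstack([w["image"],cv2.resize(a["image"][60:270,60:340],(560,420))])[:, :])
im=cv2.imread("pics/i.png");cv2.imwrite("pics/i.png",cv2.resize(im,(800,300)))
E
```

```text
t: 11.38
eef_pos: [470.3, 213.4, 199.0]
eef_rot: [2.483, -1.923, -0.001]
wrist_force: [0.3, 0.2, -3.6]
width: 19.8
finger_force: 58.9
t 11.38 pos [470.27 213.39 198.98] yang -165.4962233414876 zax [-0. -0. -1.] units [12.19  3.12 -0.03] w 19.807750798943683 F [ 0.34  0.18 -3.64] j6 -0.47587608850553165
```

View pics/i.png

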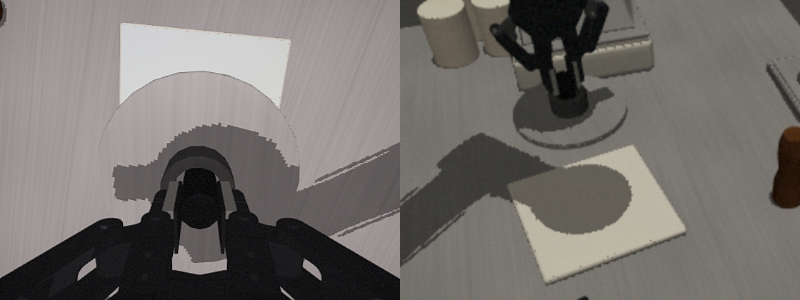

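The wrist and side pictures show both lids hanging level from the knob, clear of the board. I'll carry them over the pot.

```bash
python3 -m jog '[[0,[0.2,0.05,0],0],[0,[0.4,0.1,0],0],[0,[0.7,0.18,0],0],[0,[0.9,0.23,0],0],[0,[0.9,0.23,0],0],[0,[0.9,0.23,0],0],[0,[0.9,0.23,0],0],[0,[0.9,0.23,0],0],[0,[0.9,0.23,0],0],[0,[0.9,0.23,0],0],[0,[0.9,0.23,0],0],[0,[0.9,0.23,0],0],[0,[0.8,0.2,0],0],[0,[0.7,0.18,0],0],[0,[0.6,0.15,0],0],[0,[0.4,0.1,0],0],[0,[0.2,0.05,0],0],[0,[0,0,0],0],[0,[0,0,0],0]]'
python3 - <<'E'
from h import *
go([471.1,-164.1,200])
w=get_image("wrist");s=sense()["eef_pos"]
# outer lid disc top ~ tcp z - 28
z=s[2]-59+31
for g in(0,1,-1):
  try:print(*fitcirc(w,s[:2],70,z,8,g))
  except Exception as e:print(e)
E
```

```text
t: 13.07
eef_pos: [471.8, -161.2, 199.6]
eef_rot: [-2.483, 1.924, 0.001]
wrist_force: [0.1, 0.3, -4.6]
width: 19.9
finger_force: 58.9
t 13.07 pos [ 471.83 -161.15  199.6 ] yang -165.53577545111924 zax [-0.  0. -1.] units [ 0.09  0.05 -0.01] w 19.94538510062461 F [ 0.07  0.26 -4.58] j6 0.26703401787000675
[ 473.28 -161.61   68.97] 53 0.4417863004813256
[ 473.48 -161.45   69.39] 42 0.07234657387742516
[ 473.29 -161.     68.58] 42 0.08162035327686823
```

```bash
python3 -m jog '[[0,[0.09,0.05,0.1],0],[0,[0,0,0.25],0],[0,[0,0,0.3],0],[0,[0,0,0.3],0],[0,[0,0,0.3],0],[0,[0,0,0.25],0],[0,[0,0,0.2],0],[0,[0,0,0.15],0],[0,[0,0,0.1],0],[0,[0,0,0.1],0],[0,[0,0,0.1],0],[0,[0,0,0.1],0],[0,[0,0,0.1],0],[0,[0,0,0],0],[0,[0,0,0],0]]'
python3 -c "
from h import *
go([471.3,-164,117.2])"
```

```text
t: 14.37
eef_pos: [471.4, -164.0, 129.2]
eef_rot: [2.484, -1.923, -0.0]
wrist_force: [-0.2, 0.0, -3.8]
width: 19.4
finger_force: 58.9
t 14.37 pos [ 471.43 -164.04  129.22] yang -165.48678478775136 zax [-0. -0. -1.] units [-0.   0.   0.4] w 19.406103888587243 F [-0.16  0.04 -3.79] j6 0.27361059275407457
```

```bash
python3 -m jog '[[0,[0,0,0.08],0],[0,[0,0,0.08],0],[0,[0,0,0.08],0],[0,[0,0,0.06],0],[0,[0,0,0.05],0],[0,[0,0,0.03],0],[0,[0,0,0],0],[0,[0,0,0],0]]'
```

```text
t: 15.03
eef_pos: [471.5, -164.0, 117.9]
eef_rot: [2.484, -1.923, 0.0]
wrist_force: [0.7, 0.6, -4.2]
width: 19.7
finger_force: 58.9
```

```bash
python3 -m jog '[[0,[0,0,0.04],0],[0,[0,0,0.03],0],[0,[0,0,0],0],[0,[0,0,0],0]]'; python3 -m jog '[[0,[0,0,0.03],0],[0,[0,0,0],0],[0,[0,0,0],0]]'
```

```text
t: 15.37
eef_pos: [471.8, -164.1, 117.2]
eef_rot: [-2.484, 1.922, -0.002]
wrist_force: [-2.5, 2.9, 4.9]
width: 19.8
finger_force: 59.9
t: 15.62
eef_pos: [471.8, -164.1, 117.2]
eef_rot: [-2.485, 1.922, -0.003]
wrist_force: [-5.0, 4.1, 10.3]
width: 19.9
finger_force: 60.5
```

Contact came at exactly the predicted height (TCP 117.2), so the lids are seated. I'll release, go up a little, and look.

```bash
python3 -m jog '[[0,[0,0,-0.05],0],[0.7,[0,0,0],0],[0.7,[0,0,0],0],[0.7,[0,0,0],0],[0.7,[0,0,0],0],[0.7,[0,0,0],0],[1,[0,0,-0.2],0],[1,[0,0,-0.4],0],[1,[0,0,-0.4],0],[1,[0,0,-0.2],0],[1,[0,0,0],0]]'
python3 - <<'E'
from h import *
go([471.3,-164,117.2])
w=get_image("wrist");a=get_image("side");c=get_image("scene")
for n,p in(("w",w),("side",a),("scene",c)):
  for r,z in((70,89),(23,113),(11,137)):
    try:print(n,r,*fitcirc(p,(471,-164),r,z,6))
    except Exception as e:print(n,r,e)
cv2.imwrite("pics/j.png",cv2.resize(np.hstack([cv2.resize(c["image"][60:210,160:360],(560,420)),cv2.resize(a["image"][210:420,100:380],(560,420))]),(800,300)))
E
```

```text
t: 16.53
eef_pos: [472.6, -164.2, 154.2]
eef_rot: [-2.483, 1.922, -0.005]
wrist_force: [-0.6, -0.7, 0.3]
width: 85.3
finger_force: 0.0
t 16.53 pos [ 472.58 -164.23  154.15] yang -165.47533384110045 zax [ 0. -0. -1.] units [-0.02  0.04  1.23] w 85.2519995754998 F [-0.57 -0.67  0.32] j6 0.27364727581469606
w 70 [ 473.19 -164.43   69.18] 77 0.2548304033482651
w 23 [ 473.79 -166.33   23.52] 90 0.5369937519926733
w 11 [ 472.01 -165.27   11.39] 80 0.7532718706561381
side 70 [ 472.31 -163.75   69.86] 79 0.8247993673146539
side 23 [ 472.   -167.16   24.53] 76 1.065897762062459
side 11 [ 471.14 -165.22   11.38] 61 0.37417104194501505
scene 70 [ 474.51 -162.5    69.8 ] 47 0.970139747459541
scene 23 [ 477.59 -159.53   23.9 ] 39 0.9921270975549383
scene 11 [ 473.14 -161.01   10.26] 65 0.6785420101276589
```

View pics/j.png

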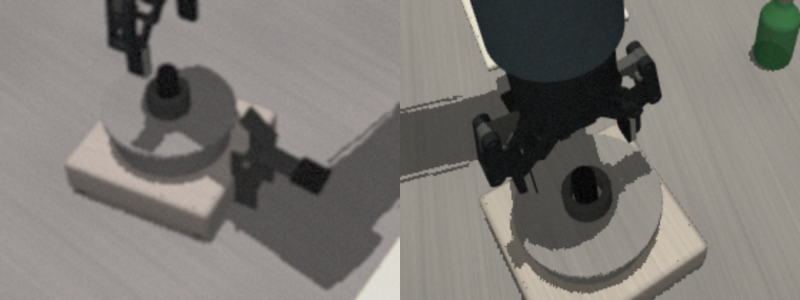

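The pictures show the lids seated level on the pot, centred within about 1–2 mm, with the catch down and the knob free. Next, the collar.

```bash
python3 -m jog '[[0.85,[0,0,0.3],0],[0.85,[0,0,0.4],0],[0.85,[0,0,0.4],0],[0.85,[0,0,0.4],0],[0.85,[0,0,0.3],0],[0.85,[0,0,0.2],0],[0.85,[0,0,0.12],0],[0.85,[0,0,0],0],[0.85,[0,0,0],0]]'; python3 -m jog '[[0,[0,0,0],0],[0,[0,0,0],0],[0,[0,0,0],0],[0,[0,0,0],0],[0,[0,0,0],0],[0,[0,0,0],0],[0,[0,0,0],0]]'
```

```text
t: 17.43
eef_pos: [471.7, -164.1, 88.9]
eef_rot: [2.484, -1.923, 0.0]
wrist_force: [-0.3, 0.1, 0.3]
width: 72.2
finger_force: 0.0
t: 18.02
eef_pos: [472.3, -164.1, 89.9]
eef_rot: [-2.484, 1.922, -0.003]
wrist_force: [-1.1, 1.1, 6.3]
width: 43.3
finger_force: 61.9
```

```bash
python3 -m jog '[[0,[0,0,-0.05],0],[0,[0,0,-0.1],0],[0,[0,0,-0.1],0],[0,[0,0,-0.2],0],[0,[0,0,-0.2],0],[0,[0,0,-0.3],0],[0,[0,0,-0.3],0],[0,[0,0,-0.3],0],[0,[0,0,-0.3],0],[0,[0,0,-0.3],0],[0,[0,0,-0.3],0],[0,[0,0,-0.3],0],[0,[0,0,-0.3],0],[0,[0,0,-0.3],0],[0,[0,0,-0.15],0],[0,[0,0,-0.05],0],[0,[0,0,0],0],[0,[0,0,0],0],[0,[0,0,0],0]]'
python3 - <<'E'
from h import *
go([471,-164,190])
a=get_image("side");c=get_image("scene")
cv2.imwrite("pics/k.png",cv2.resize(np.hstack([cv2.resize(c["image"][30:210,140:380],(560,420)),cv2.resize(a["image"][210:420,100:380],(560,420))]),(800,300)))
E
```

```text
t: 19.6
eef_pos: [471.1, -163.9, 194.7]
eef_rot: [2.484, -1.923, -0.002]
wrist_force: [-0.3, -0.4, -1.9]
width: 43.9
finger_force: 61.2
t 19.6 pos [ 471.14 -163.94  194.66] yang -165.4889907548702 zax [-0.  0. -1.] units [0.   0.   0.16] w 43.85853776152589 F [-0.26 -0.4  -1.89] j6 0.27366647854087994
```

View pics/k.png

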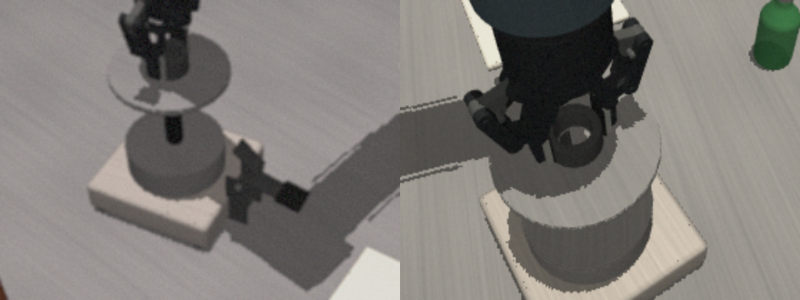

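The pictures show the outer lid held level and clear above the knob. The inner lid is seated and the catch is down; the wrist load of 1.9 N matches one lid. I'll hand in.

```bash
python3 -c "
from station import *
print(hand_in())"
```

```text
the job is handed in; nothing more can be done
None
```

The job is handed in (verdict not shown): the catch is latched down, the inner lid is seated in the pot, and the outer lid is held level about 120 mm above the inner lid's origin; the moves stayed well away from the bystanders.

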